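# Level the display board under load

### The job

The plywood display board must stand level when it carries weight. Lay the blue spirit level lengthways on the board's white strip, then turn the black wing knob of the board's levelling foot until the whole bubble lies between the two black lines while you press the level down so firmly that the foot stands on its steel pad. Finish while still pressing down on the level like that, with the bubble centred (do not let go), and leave the figurines, jars, plate and brush as they are.

Things in the scene. Friction and masses are not known exactly. Their poses are not given: they have to be found in the camera images.
- stand: levelling stand fixed to the bench: dark steel base plate 130 x 360 x 12 mm with the plywood board above it, hinged at the base's +y end (axis parallel to base x, at y = +140 mm, z = 58 mm); position and yaw differ from run to run. Origin at the centre of the underside; y along the stand
- board: plywood board 100 x 320 x 14 mm, origin on the hinge axis at mid-thickness, runs to -y. A hinge spring holds its knob end up at a stop, 0.05 rad above level, even with the level on it. 3 to 6 N down on the level overcomes it: the board sinks (up to 16 mm at the level) until the foot stands on its pad, then is rigid. Only then does the bubble count; let go, the board rises again
- strip (a point): centre of the white strip (34 x 170 mm, lengthways) on the board's top face, where the level belongs; 115 mm from the hinge axis, about 65 mm above the bench when the board is level. y points along the board to the hinge, z out of its top face
- knob_grip (a point): grip point of the black wing knob, on its axis, 28 mm above the board's top face, 280 mm from the hinge axis (165 mm from the strip's centre, away from the hinge). The wing is 44 mm long (point x), 12 mm thick (y), 26 mm high, its top 11 mm above this point, with a thin white line on top; below it is a disc of 34 mm diameter
- knob: the wing knob; origin on its axis at the board's top face. Clockwise seen from above drives the foot out downwards, 3.82 mm per rad, raising the knob end of the loaded board by 13.6 mrad per rad; anticlockwise lowers it. It does not itself rise or sink in the board, is stiff (0.08 N m) and stays where left. At most 1.6 rad of turning is needed, with room beyond
- foot: steel rod of the levelling foot, 10 mm diameter, under the board directly below the knob, with a round tip; origin on its axis at mid-thickness of the board, tip about 40 mm below
- pad: steel disc of 40 mm diameter, 6 mm thick, on the base plate below the foot; origin at the centre of its underside
- level: blue spirit level, 160 mm long (along its y), 24 mm wide (x), 44 mm high at its ends, 0.25 to 0.45 kg; origin at the centre of its underside, z up. Its middle 72 mm is lower: body 26 mm high with a yellow-green vial of 18 mm diameter lying on it, top 42 mm high. Either end may point to the hinge. Lies on the bench at the start, and can be gripped across its 24 mm width
- end_a (a point): centre of the black rubber pressing pad (20 x 34 mm) on top of the level at its -y end, 58 mm from the middle, 44 mm above its underside
- end_b (a point): the same pad at its +y end
- bubble (a joint): place of the white bubble (18 mm long) along the vial: 0 = centred, positive towards the level's +y end, m; runs to the higher end, 0.75 m per rad of slope (10 mm per rad of knob with the board on its foot), up to 26 mm either way, and settles in 1 to 2 s. Two black lines, 24 mm apart inside, mark the middle
- figurine_red: red-cloaked painted plaster figurine of a robed figure, 64 mm round wooden foot, 144 mm tall; origin at the centre of its underside; a bystander
- figurine_brown: brown painted plaster figurine of a robed figure, 64 mm round wooden foot, 144 mm tall; origin at the centre of its underside; a bystander
- figurine_pale: pale painted plaster figurine of a robed figure, 64 mm round wooden foot, 144 mm tall; origin at the centre of its underside; a bystander
- jar_red: dark red paint jar with white lid, 45 mm diameter, 46 mm high; origin at the centre of its underside; a bystander
- jar_ochre: ochre paint jar, of the same size; a bystander
- plate: white plate with dabs of paint, 170 mm diameter, 14 mm high; origin at the centre of its underside; a bystander
- brush: paint brush 180 mm long lying on the bench; a bystander

How it is judged:
On the way:
1. the spirit level lies lengthways on the white strip of the board (distance between level and strip below 0.03 m and angle between the y axis of level and the y axis of strip, either way round below 0.2 rad and angle between the z axis of level and the z axis of strip, either way round below 0.05 rad), for 0.2 s.
At the end, for the whole second after the job is handed in: For the last second: level flat on the board, within 30 mm of the strip's centre and 0.2 rad of lengthways; fingers press it (over 2 N), foot stands on its pad (over 0.5 N), board level within 9 mrad, bubble at rest within 3 mm of centre (wholly between the lines) (all of step 1 and value of joint bubble between -0.003 and 0.003 m and velocity of joint bubble between -0.003 and 0.003 m/s and angle between strip's own z axis and vertical below 0.009 rad and contact force between the fingers and level above 2 N and contact force between foot and pad above 0.5 N and linear speed of level below 0.01 m/s); the arm keeps its last pose, push and grip.
It fails at once if a figurine, jar, the plate or the brush is shifted by more than 40 mm (distance of any of figurine_red, figurine_brown, figurine_pale, jar_red, jar_ochre, plate, brush from where it was at the start of the episode above 0.04 m).
It fails at once if a figurine or jar is knocked over (angle between any of figurine_red, figurine_brown, figurine_pale, jar_red, jar_ochre's own z axis and vertical above 0.5 rad).
It also fails if it takes over 72 s, if anything falls off the work surface, if the arm or the gripper's body presses on something with over 40 N, if the wrist force passes 120 N, or if a joint passes its speed limit or range.

### The arm

A 7-joint arm with a two-finger parallel gripper is mounted at the origin on the work surface. World frame = base frame: x ahead of the robot, y to its left, z up, the work surface at z = 0. Lengths are in m, angles in rad, forces in N, time in s.
With the tool pointing down it reaches from about 0.4 to 0.85 m from the base axis. Payload 4.5 kg.
Tool frame: the origin (TCP) lies on the centre line of the jaws, within the pads' length; the fingertips stand r.tip_extent ahead of it and the grasp point (between the pads) is the TCP (r.tip_extent is the distance from the TCP to the fingertips, in m); z points along the fingers, y is the line along which they close (so a half turn about z gives the same grasp; the last joint's range is limited). The gripper opens to 88 mm and grips with 3 to 60 N. Pads are 18 mm wide; open, the fingers measure 123 mm over their backs; the gripper's body (75 mm by 187 mm) begins 45 mm behind the grasp point.
Start: joints at [-1.084, 0.689, -0.195, 1.565, 0.157, 0.902, -0.215], TCP at [0.273, 0.562, 0.258] pointing down, gripper open.
Joint ranges: [-3.01, 3.01], [-0.46, 2.08], [-1.47, 1.51], [0.13, 2.56], [-1, 4.14], [0.04, 2.09], [-2.66, 2.66]. Speed limits (rad/s): [2.57, 2.57, 3.14, 3.14, 3.14, 3.14, 3.14].

### API

Orientations are given as a unit quaternion [x, y, z, w].
In Python, from plant import sensors, vision, finish_job, r gives the robot as it stands. The module is installed in compiled form; this text tells all that it offers.
- The arm moves only by the tool step_arm, never from a script. Its argument "steps" is a list of rows, each a list of 2 entries, a list of its own where there are three numbers: the shift along the tool's x, y, z in cm, then the turn, a rotation vector about the tool's x, y, z in degrees. A call has 1 to 12 rows; each row shifts and turns the commanded pose from where the row before left it, along the tool's axes as they then stand; what a row does not reach is not made up. A row lasts 1/8 s, in which the tool goes at most 62.5 mm and 10.7 degrees, less where a joint would pass 70% of its speed; a pose out of reach is approached as far as the arm can. A call with a gripper value outside its range is refused whole. "claw" is the opening, from -1 (shut) to 1 (fully open), set as the call begins (left out, the last holds). The fingers move at their own pace and stop on an object; "grip_force" is the grip in N (left out, the last holds). Time passes only in rows, so rows that do not move let the fingers close. It gives the time, the measured TCP pose, the force, the opening and the grip force at its end, in the units of the state.
- sensors.get_state(): the state, without advancing time (a new reading comes with each control period).
- vision.snapshot(name): name is "side" or "top"; returns a dict with "img" (400x640x3 uint8, red, green, blue), "fx", "fy", "cx", "cy" (pixels), "k1" (the pictures are not rectified: a ray, as slopes to the right and down, at radius r is drawn at 1 + k1 r^2 times it, then the intrinsics apply), "position" and "rotation" of the camera in the world. Camera axes: x right, y down, z forward; pixel columns grow to the right and rows downward; lengths in m; the calibration is good to about 2 mm. A picture is of the moment at which its call begins. There is no depth.
- finish_job(): hands the job in; it is judged then, once.
The state is a dict: "clock": time; "q": joint angles; "qd": joint speeds; "joint_torque": joint torques, N m; "tool_pos": TCP position; "eef_rot": TCP orientation; "contact_force": force on the tool from outside, world axes, zero at the start; "moment": the same for the moment, N m; "opening": opening from 0.0 (shut) to 1.0 (fully open); "finger_force": force on a finger pad.
Only numpy, scipy, OpenCV 4.12 (cv2) and the standard library are available. Lean on these libraries where they do the work, as an engineer would, in place of code of your own. Each camera call takes 0.05 s, during which the arm holds its last target. There are 200 camera calls.

## Working session

There is one attempt and no reset: what is moved stays moved. The work goes in short steps, Python scripts to look and compute and a tool call to move; the robot and the scene stay as the last step left them, time stands still between calls to the robot, and variables do not carry over. Pictures are saved under pics/ and viewed, at most 10 in all, crops included, and the job is handed in when it is done.

Besides the shell and the picture viewer there is one more tool, called after ">>>" by a JSON object that holds its "method" and its "body". step_arm: Moves the arm, as the interface text tells. Its arguments: {"type":"object","properties":{"steps":{"type":"array"},"claw":{"type":"number"},"grip_force":{"type":"number"}},"required":["steps"]}

```bash
mkdir -p pics; cat > h.py <<'E'
import numpy as np, cv2
from plant import sensors, vision, r
from scipy.spatial.transform import Rotation as R
def snap(n,f):
    s=vision.snapshot(n); cv2.imwrite('pics/'+f,s['img'][:,:,::-1]); return s
def ray(s,u,v):
    x=np.array([(u-s['cx'])/s['fx'],(v-s['cy'])/s['fy']]); y=x.copy()
    for _ in range(20): y=x/(1+s['k1']*(y@y))
    Rm=np.array(s['rotation']); 
    if Rm.size==4: Rm=R.from_quat(Rm).as_matrix()
    return np.array(s['position']),Rm.reshape(3,3)@np.array([y[0],y[1],1])
def onz(s,u,v,z):
    p,d=ray(s,u,v); return p+d*(z-p[2])/d[2]
def proj(s,P):
    Rm=np.array(s['rotation'])
    if Rm.size==4: Rm=R.from_quat(Rm).as_matrix()
    c=Rm.T@(np.array(P)-s['position']); a=c[:2]/c[2]; a=a*(1+s['k1']*(a@a))
    return a*[s['fx'],s['fy']]+[s['cx'],s['cy']]
def st():
    s=sensors.get_state(); return s
def save(s,f):
    import pickle; pickle.dump(s,open(f,'wb'))
E
python3 - <<'E'
from h import *
for n in('top','side'):
    s=snap(n,n+'1.png'); save(s,n+'.pkl'); print({k:v for k,v in s.items() if k!='img'})
print(st(),r.tip_extent)
E
```

```text
{'fx': 479.3263061137121, 'fy': 479.3263061137121, 'cx': 318.9711376933226, 'cy': 208.82055680577275, 'k1': -0.12448799767066962, 'position': array([ 0.28053712, -0.00958064,  1.68084954]), 'rotation': array([ 0.71511589, -0.6945483 ,  0.0614531 , -0.04935019])}
{'fx': 374.10651971424795, 'fy': 374.10651971424795, 'cx': 316.1035624432069, 'cy': 199.34322106598017, 'k1': -0.06096507696026133, 'position': array([ 0.42391986, -0.95998162,  0.72999291]), 'rotation': array([ 0.88285713, -0.04654178,  0.02691624, -0.46655403])}
{'clock': 0.1, 'q': array([-1.08418139,  0.68986921, -0.19456236,  1.5662162 ,  0.1572814 ,
        0.90253359, -0.21507376]), 'qd': array([-7.41722578e-04, -3.36761238e-03,  1.03047715e-03, -4.02281552e-03,
       -6.55921787e-06, -8.58303582e-04, -3.71791953e-04]), 'joint_torque': array([-3.39870174e-03, -5.28505361e+01, -1.27179578e+00, -1.53836471e+01,
       -5.26471110e-02,  2.03248623e-03,  4.33423929e-05]), 'tool_pos': array([0.27321699, 0.56152394, 0.25701693]), 'eef_rot': array([ 2.24419237e-01,  9.74492349e-01, -8.05198045e-04, -1.41641465e-04]), 'contact_force': array([0.39446387, 0.22297806, 0.45994687]), 'moment': array([ 0.02405252,  0.03157465, -0.01231716]), 'finger_force': 0.0, 'opening': 0.9982953982733032} 0.019
```

View pics/top1.png

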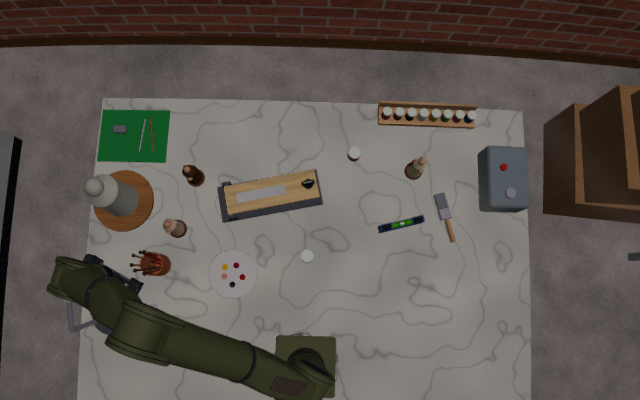

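View pics/side1.png

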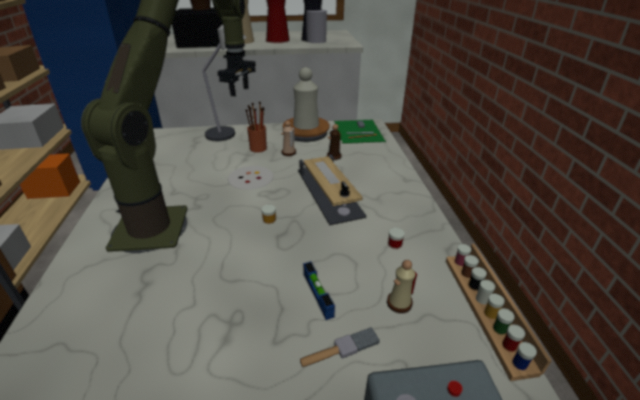

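The top view shows the level at about (401,224). The board runs from (220,200) at the hinge to (322,188), with the knob at (308,183). Jars are at (307,256) and (354,154), and the pale figurine is at (415,168).

```bash
python3 - <<'E'
from h import *
im=cv2.imread('pics/top1.png')
a=cv2.resize(im[165:225,210:330],None,fx=6,fy=6,interpolation=cv2.INTER_CUBIC)
b=cv2.resize(im[207:242,370:490],None,fx=6,fy=6,interpolation=cv2.INTER_CUBIC)
c=np.clip(np.vstack([a,b])*1.6,0,255).astype(np.uint8); cv2.imwrite('pics/c1.png',c)
hsv=cv2.cvtColor(im,cv2.COLOR_BGR2HSV)
import pickle; s=pickle.load(open('top.pkl','rb'))
w=im[205:242,372:430].astype(int); m=(w[:,:,0]-w[:,:,2]>12)|(w[:,:,1]-w[:,:,2]>25)
ys,xs=np.nonzero(m); pts=np.c_[xs+372,ys+205].astype(np.float32); rr=cv2.minAreaRect(pts); print('level rect',rr,len(pts))
for p in cv2.boxPoints(rr): print(p,onz(s,*p,.04))
E
```

```text
level rect ((401.10675048828125, 223.37081909179688), (7.877218246459961, 47.02865982055664), 76.4295654296875) 253
[377.32474 225.05957] [ 0.48976521 -0.23773444  0.04      ]
[423.04044 214.02475] [ 0.53323119 -0.39837381  0.04      ]
[424.88876 221.68207] [ 0.50641244 -0.40477784  0.04      ]
[379.17307 232.71689] [ 0.46329311 -0.24442217  0.04      ]
```

View pics/c1.png

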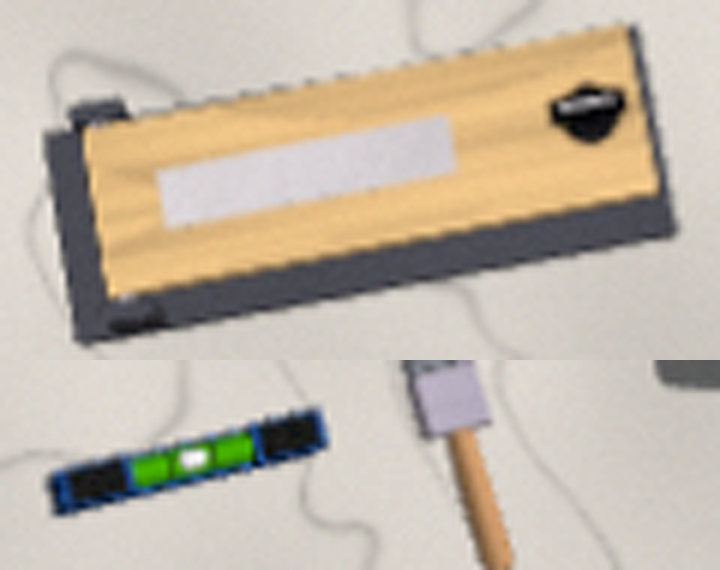

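```bash
python3 - <<'E'
from h import *
import pickle; s=pickle.load(open('top.pkl','rb'))
f=lambda x,y,z,ox=210,oy=165: onz(s,(x+.5)/6-.5+ox,(y+.5)/6-.5+oy,z)
P=[f(*c,z) for c,z in [((156,170),.069),((446,115),.076),((457,172),.076),((166,228),.069)]]
c=np.mean(P,0); d=(P[0]+P[3]-P[1]-P[2])[:2]/2; u=d/np.linalg.norm(d)
print('strip',c,np.linalg.norm(d),np.degrees(np.arctan2(u[1],u[0])))
k0,k1=f(557,107,.118),f(620,97,.118); e=k0-k1
print('knob',(k0+k1)/2,np.degrees(np.arctan2(e[1],e[0])),'pred',c[:2]-u*.165)
B=[f(82,128,.065),f(632,25,.081),f(660,190,.081),f(108,297,.065)]
e=B[0]+B[3]-B[1]-B[2]; print('board ctr',np.mean(B,0),np.degrees(np.arctan2(e[1],e[0])),np.linalg.norm(e)/2)
L=[f(x,y-360,.044,370,207) for x,y in[(51,485),(322,408),(328,445),(58,515)]]
e=L[0]+L[3]-L[1]-L[2]; print('level',np.mean(L,0),np.degrees(np.arctan2(e[1],e[0])),np.linalg.norm(e)/2)
q=st(); Rm=R.from_quat(q['eef_rot']).as_matrix(); print(Rm)
E
```

```text
strip [0.58345227 0.16714952 0.0725    ] 0.16861610958379214 102.26864902982739
knob [0.61878692 0.00720984 0.118     ] 101.02454586786973 pred [0.61851407 0.00591779]
board ctr [0.59118331 0.1312901  0.073     ] 102.15720440831728 0.3203547962987575
level [ 0.49619166 -0.32093207  0.044     ] 106.69743663943736 0.1648149322240405
[[-8.99271972e-01  4.37389430e-01 -6.37460909e-04]
 [ 4.37389886e-01  8.99270716e-01 -1.50574453e-03]
 [-8.53468135e-05 -1.63289281e-03 -9.99998663e-01]]
```

>>> {"method": "step_arm", "body": {"steps": [[[0,0,0],[0,0,9.5]],[[0,0,0],[0,0,9.5]],[[0,0,0],[0,0,9.5]],[[0,0,0],[0,0,9.5]],[[0,0,0],[0,0,9.5]],[[-5.5,2,0],[0,0,0]],[[-5.5,2,0],[0,0,0]],[[-5.5,2,0],[0,0,0]],[[-5.5,2,0],[0,0,0]],[[-5.5,2,0],[0,0,0]],[[-5.5,2,0],[0,0,0]],[[-5.5,2,0],[0,0,0]]], "claw": 0.2}}

```text
clock: 1.6
tool_pos: [0.5181, 0.2313, 0.2575]
eef_rot: [0.598, 0.802, -0.0, -0.0]
contact_force: [1.1, 0.6, -0.1]
opening: 0.602
finger_force: 0.0
```

>>> {"method": "step_arm", "body": {"steps": [[[-5.5,-2,0],[0,0,0]],[[-5.5,-2,0],[0,0,0]],[[-5.5,-2,0],[0,0,0]],[[-5.5,-2,0],[0,0,0]],[[-5.5,-2,0],[0,0,0]],[[-5.5,-2,0],[0,0,0]],[[-5.5,-2,0],[0,0,0]],[[-5.5,-2,0],[0,0,0]],[[-5.5,-2,0],[0,0,0]],[[-3,0,0],[0,0,0]],[[0,0,0],[0,0,0]],[[0,0,0],[0,0,0]]]}}

```text
clock: 3.1
tool_pos: [0.4943, -0.3199, 0.2572]
eef_rot: [0.597, 0.802, 0.0, -0.001]
contact_force: [-0.6, 0.6, 0.5]
opening: 0.602
finger_force: 0.0
```

```bash
cat >> h.py <<'E'
def to(P,yaw_y,grid=None):
    "shift in tool axes (cm) to P and turn about tool z (deg) so tool y has world yaw yaw_y"
    q=st(); Rm=R.from_quat(q['eef_rot']).as_matrix(); d=Rm.T@(np.array(P)-q['tool_pos'])*100
    y=np.degrees(np.arctan2(Rm[1,1],Rm[0,1])); print('t',q['clock'],'pos',q['tool_pos'].round(4),'shift cm',d.round(2),'turn z',round(y-yaw_y,2),'tilt',Rm[:,2].round(4),'F',q['contact_force'].round(1),'open',round(q['opening'],3))
E
python3 -c "
from h import *
to([.4962,-.3209,.025],16.7)"
```

```text
t 3.1 pos [ 0.4943 -0.3199  0.2572] shift cm [-0.2   0.16 23.22] turn z -0.05 tilt [-0.001   0.0019 -1.    ] F [-0.6  0.6  0.5] open 0.602
```

>>> {"method": "step_arm", "body": {"steps": [[[-0.2,0.2,5],[0,0,0]],[[0,0,5],[0,0,0]],[[0,0,5],[0,0,0]],[[0,0,4],[0,0,0]],[[0,0,2.5],[0,0,0]],[[0,0,1.5],[0,0,0]],[[0,0,0],[0,0,0]],[[0,0,0],[0,0,0]]]}}

```text
clock: 4.1
tool_pos: [0.4977, -0.323, 0.0288]
eef_rot: [0.598, 0.802, 0.0, 0.001]
contact_force: [-0.2, 0.2, 0.2]
opening: 0.6
finger_force: 0.0
```

>>> {"method": "step_arm", "body": {"steps": [[[0,0,0],[0,0,0]],[[0,0,0],[0,0,0]],[[0,0,0],[0,0,0]],[[0,0,0],[0,0,0]],[[0,0,0],[0,0,0]],[[0,0,0],[0,0,0]]], "claw": -1, "grip_force": 30}}

```text
clock: 4.85
tool_pos: [0.4973, -0.3231, 0.028]
eef_rot: [0.598, 0.802, 0.0, 0.0]
contact_force: [-1.1, -0.1, 5.1]
opening: 0.271
finger_force: 29.8
```

```bash
python3 - <<'E'
from h import *
to([.4962,-.3209,.22],12.2)
s=snap('side','s2.png');im=s['img'][:,:,::-1]
u=proj(s,[.4962,-.3209,.03]).astype(int);print(u)
cv2.imwrite('pics/s2c.png',cv2.resize(im[u[1]-60:u[1]+60,u[0]-80:u[0]+80],None,fx=4,fy=4,interpolation=cv2.INTER_CUBIC))
E
```

```text
t 4.85 pos [ 0.4973 -0.3231  0.028 ] shift cm [  0.23  -0.03 -19.2 ] turn z 4.36 tilt [ 9.e-04 -2.e-04 -1.e+00] F [-1.1 -0.1  5.1] open 0.271
[316 286]
```

View pics/s2c.png

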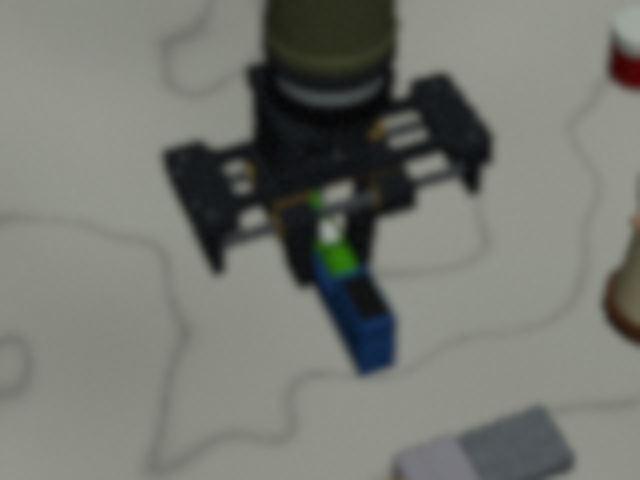

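The picture shows the level held across its middle, with the vial between the fingers at (330,235) in the crop. The opening reads 24 mm, so the grasp is good.

>>> {"method": "step_arm", "body": {"steps": [[[0,0,-3],[0,0,0]],[[0,0,-5.5],[0,0,4.4]],[[0,0,-5.5],[0,0,0]],[[0,0,-5.5],[0,0,0]],[[3.8,1.8,0],[0,0,0]],[[5,2,0],[0,0,0]],[[5,2,0],[0,0,0]],[[5,2,0],[0,0,0]],[[5,2,0],[0,0,0]],[[5,2,0],[0,0,0]],[[5,2,0],[0,0,0]],[[5,2,0],[0,0,0]]]}}

```text
clock: 6.4
tool_pos: [0.5687, 0.0909, 0.2216]
eef_rot: [0.628, 0.778, -0.001, -0.001]
contact_force: [1.3, -0.2, -2.8]
opening: 0.271
finger_force: 29.8
```

>>> {"method": "step_arm", "body": {"steps": [[[4,2,0],[0,0,0]],[[3,1,0],[0,0,0]],[[0,0,0],[0,0,0]],[[0,0,0],[0,0,0]],[[0,0,0],[0,0,0]]]}}

```text
clock: 7.02
tool_pos: [0.584, 0.1622, 0.2224]
eef_rot: [0.629, 0.777, -0.001, 0.0]
contact_force: [0.4, 0.1, -2.9]
opening: 0.27
finger_force: 29.8
```

```bash
python3 - <<'E'
from h import *
to([.584,.165,.099],12.2)
E
```

```text
t 7.025 pos [0.584  0.1622 0.2224] shift cm [ 0.29  0.08 12.34] turn z -0.19 tilt [-0.0011 -0.0016 -1.    ] F [ 0.4  0.1 -2.9] open 0.27
```

>>> {"method": "step_arm", "body": {"steps": [[[0.3,0.1,4],[0,0,0]],[[0,0,4],[0,0,0]],[[0,0,2.5],[0,0,0]],[[0,0,1],[0,0,0]],[[0,0,0.5],[0,0,0]],[[0,0,0.3],[0,0,0]],[[0,0,0],[0,0,0]],[[0,0,0],[0,0,0]]]}}

```text
clock: 8.02
tool_pos: [0.5848, 0.1673, 0.1004]
eef_rot: [0.628, 0.778, 0.0, 0.0]
contact_force: [-0.9, -0.7, 0.5]
opening: 0.267
finger_force: 30.0
```

>>> {"method": "step_arm", "body": {"steps": [[[0,0,0.2],[0,0,0]],[[0,0,0],[0,0,0]]]}}

```text
clock: 8.28
tool_pos: [0.5848, 0.1675, 0.0982]
eef_rot: [0.628, 0.778, 0.0, 0.0]
contact_force: [-3.1, -1.0, 4.4]
opening: 0.273
finger_force: 30.0
```

>>> {"method": "step_arm", "body": {"steps": [[[0,0,0],[0,0,0]],[[0,0,0],[0,0,0]],[[0,0,0],[0,0,0]],[[0,0,0],[0,0,0]],[[0,0,-2],[0,0,0]],[[0,0,-4],[0,0,0]],[[5,0,-2],[0,0,0]],[[3,0,0],[0,0,0]],[[0,0,0],[0,0,0]],[[0,0,0],[0,0,0]]], "claw": 0.1}}

```text
clock: 9.52
tool_pos: [0.5679, 0.2442, 0.1774]
eef_rot: [0.629, 0.778, -0.001, 0.0]
contact_force: [-0.4, 0.1, 0.7]
opening: 0.546
finger_force: 0.0
```

```bash
python3 - <<'E'
from h import *
to([.584,.165,.099],12.2)
s=snap('top','t3.png'); save(s,'t3.pkl');im=s['img'][:,:,::-1]
cv2.imwrite('pics/t3c.png',np.clip(cv2.resize(im[160:230,205:335],None,fx=6,fy=6,interpolation=cv2.INTER_CUBIC)*1.5,0,255).astype(np.uint8))
E
```

```text
t 9.525 pos [0.5679 0.2442 0.1774] shift cm [-8.07 -0.08  7.86] turn z -0.1 tilt [-2.0e-04 -1.6e-03 -1.0e+00] F [-0.4  0.1  0.7] open 0.546
```

View pics/t3c.png

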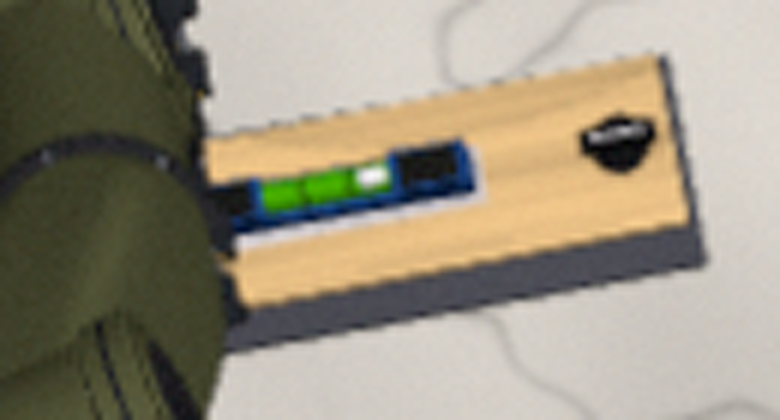

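The level lies on the strip and the bubble is at the knob end, as expected with the board unloaded. The vial is visible (crop 262–390, 188) with the hand on the hinge side, so I'll press the hinge-side pad.

>>> {"method": "step_arm", "body": {"steps": [[[-1.5,0,0],[0,0,0]],[[0,0,2],[0,0,0]],[[0,0,2],[0,0,0]],[[0,0,0],[0,0,0]],[[0,0,0.3],[0,0,0]],[[0,0,0.2],[0,0,0]],[[0,0,0],[0,0,0]]], "claw": -1}}

```text
clock: 10.45
tool_pos: [0.5711, 0.231, 0.1331]
eef_rot: [0.628, 0.778, 0.0, 0.0]
contact_force: [-0.2, 0.1, 0.7]
opening: 0.003
finger_force: 0.0
```

>>> {"method": "step_arm", "body": {"steps": [[[0,0,0.2],[0,0,0]],[[0,0,0.2],[0,0,0]],[[0,0,0],[0,0,0]]]}}

```text
clock: 10.82
tool_pos: [0.5715, 0.2303, 0.1303]
eef_rot: [0.629, 0.778, 0.0, 0.001]
contact_force: [-2.0, -2.3, 11.6]
opening: 0.004
finger_force: 5.6
```

>>> {"method": "step_arm", "body": {"steps": [[[0,0,0.2],[0,0,0]],[[0,0,0],[0,0,0]]]}}

```text
clock: 11.08
tool_pos: [0.5717, 0.2291, 0.1288]
eef_rot: [0.629, 0.778, -0.0, 0.001]
contact_force: [-2.1, -3.9, 15.3]
opening: 0.009
finger_force: 7.4
```

>>> {"method": "step_arm", "body": {"steps": [[[0,0,0.2],[0,0,0]],[[0,0,0],[0,0,0]]]}}

```text
clock: 11.32
tool_pos: [0.5721, 0.2283, 0.1277]
eef_rot: [0.629, 0.777, -0.0, 0.002]
contact_force: [-4.4, -6.8, 19.9]
opening: 0.006
finger_force: 10.2
```

>>> {"method": "step_arm", "body": {"steps": [[[0,0,0.2],[0,0,0]],[[0,0,0],[0,0,0]]]}}

```text
clock: 11.58
tool_pos: [0.5723, 0.2283, 0.1276]
eef_rot: [0.629, 0.777, 0.0, 0.002]
contact_force: [-6.4, -7.5, 32.8]
opening: 0.006
finger_force: 16.7
```

>>> {"method": "step_arm", "body": {"steps": [[[0,0,0],[0,0,0]],[[0,0,0],[0,0,0]],[[0,0,0],[0,0,0]],[[0,0,0],[0,0,0]],[[0,0,0],[0,0,0]],[[0,0,0],[0,0,0]],[[0,0,0],[0,0,0]],[[0,0,0],[0,0,0]],[[0,0,0],[0,0,0]],[[0,0,0],[0,0,0]],[[0,0,0],[0,0,0]],[[0,0,0],[0,0,0]]]}}

```text
clock: 13.08
tool_pos: [0.5723, 0.2283, 0.1276]
eef_rot: [0.629, 0.777, 0.0, 0.002]
contact_force: [-6.6, -7.3, 32.9]
opening: 0.002
finger_force: 16.7
```

```bash
python3 - <<'E'
from h import *
to([.584,.165,.099],12.2)
s=snap('top','t4.png'); save(s,'t4.pkl');im=s['img'][:,:,::-1]
cv2.imwrite('pics/t4c.png',np.clip(cv2.resize(im[170:215,230:300],None,fx=11,fy=11,interpolation=cv2.INTER_CUBIC)*1.5,0,255).astype(np.uint8))
E
```

```text
t 13.075 pos [0.5723 0.2283 0.1276] shift cm [-6.42 -0.18  2.87] turn z -0.18 tilt [ 0.0032 -0.0023 -1.    ] F [-6.6 -7.3 32.9] open 0.002
```

View pics/t4c.png

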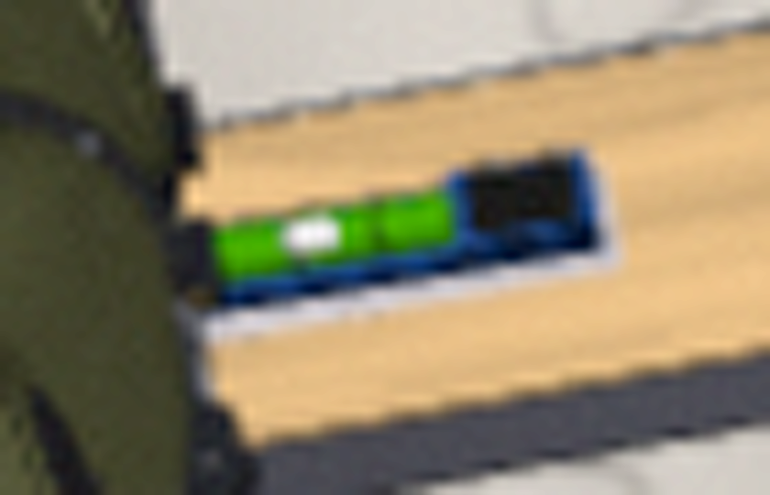

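The bubble is at crop x = 313. The middle of the vial lines is at 334, at 3.36 px/mm, so the bubble is about 6.3 mm towards the hinge. The knob needs about 36° clockwise, which is +z on the tool.

>>> {"method": "step_arm", "body": {"steps": [[[0,0,-1.5],[0,0,0]],[[0,0,-4],[0,0,0]],[[-3.6,0,-1],[0,0,0]],[[-5,0,0],[0,0,0]],[[-5,0,0],[0,0,0]],[[-5,0,0],[0,0,0]],[[-4,-0.2,0],[0,0,0]],[[0,0,0],[0,0,0]],[[0,0,0],[0,0,0]]], "claw": 0.1}}

```text
clock: 14.25
tool_pos: [0.6164, 0.0111, 0.1877]
eef_rot: [0.628, 0.778, 0.001, -0.001]
contact_force: [0.7, 1.4, -0.3]
opening: 0.551
finger_force: 0.0
```

```bash
python3 -c "
from h import *
to([.6187,.0068,.115],11.5)"
```

```text
t 14.25 pos [0.6164 0.0111 0.1877] shift cm [-0.48  0.13  7.27] turn z 0.72 tilt [-2.0e-04  1.5e-03 -1.0e+00] F [ 0.7  1.4 -0.3] open 0.551
```

>>> {"method": "step_arm", "body": {"steps": [[[-0.5,0.1,3],[0,0,0.7]],[[0,0,3],[0,0,0]],[[0,0,1.2],[0,0,0]],[[0,0,0],[0,0,0]],[[0,0,0],[0,0,0]]]}}

```text
clock: 14.88
tool_pos: [0.6193, 0.0057, 0.1168]
eef_rot: [0.633, 0.774, 0.001, 0.001]
contact_force: [0.4, 0.5, 0.0]
opening: 0.555
finger_force: 0.0
```

>>> {"method": "step_arm", "body": {"steps": [[[0,0,0],[0,0,0]],[[0,0,0],[0,0,0]],[[0,0,0],[0,0,0]],[[0,0,0],[0,0,0]],[[0,0,0],[0,0,0]],[[0,0,0],[0,0,0]]], "claw": -1, "grip_force": 25}}

```text
clock: 15.62
tool_pos: [0.6182, 0.0049, 0.1157]
eef_rot: [0.633, 0.774, -0.0, -0.0]
contact_force: [-1.9, -0.6, 2.3]
opening: 0.135
finger_force: 25.0
```

>>> {"method": "step_arm", "body": {"steps": [[[0,0,0],[0,0,6]],[[0,0,0],[0,0,6]],[[0,0,0],[0,0,6]],[[0,0,0],[0,0,6]],[[0,0,0],[0,0,6]],[[0,0,0],[0,0,6]],[[0,0,0],[0,0,0]],[[0,0,0],[0,0,0]]]}}

```text
clock: 16.62
tool_pos: [0.6162, 0.005, 0.115]
eef_rot: [0.841, 0.541, -0.002, -0.001]
contact_force: [-5.7, -0.8, 1.0]
opening: 0.128
finger_force: 25.0
```

```bash
python3 -c "
from h import *
to([.6187,.0068,.115],11.5); print(st()['moment'])"
```

```text
t 16.625 pos [0.6162 0.005  0.115 ] shift cm [ 0.26  0.15 -0.  ] turn z -36.06 tilt [-0.0049  0.     -1.    ] F [-5.7 -0.8  1. ] open 0.128
[-0.13681     0.71361186  0.02424974]
```

>>> {"method": "step_arm", "body": {"steps": [[[0,0,0],[0,0,0]],[[0,0,0],[0,0,0]],[[0,0,0],[0,0,0]],[[0,0,-3],[0,0,0]],[[0,0,-4],[0,0,0]],[[0,0,0],[0,0,-9]],[[0,0,0],[0,0,-9]],[[0,0,0],[0,0,-9]],[[0,0,0],[0,0,-9]],[[0,0,0],[0,0,0]]], "claw": -0.3}}

```text
clock: 17.88
tool_pos: [0.6188, 0.0048, 0.1858]
eef_rot: [0.634, 0.774, 0.0, 0.0]
contact_force: [0.7, -0.3, -0.9]
opening: 0.349
finger_force: 0.0
```

```bash
python3 -c "
from h import *
to([.5715,.230,.132],12.2)"
```

```text
t 17.875 pos [0.6188 0.0048 0.1858] shift cm [23.01 -0.21  5.39] turn z -0.86 tilt [ 5.e-04  6.e-04 -1.e+00] F [ 0.7 -0.3 -0.9] open 0.349
```

>>> {"method": "step_arm", "body": {"steps": [[[3,-0.2,0],[0,0,-0.8]],[[5,0,0],[0,0,0]],[[5,0,0],[0,0,0]],[[5,0,0],[0,0,0]],[[5,0,0],[0,0,0]],[[0,0,2],[0,0,0]],[[0,0,2.5],[0,0,0]],[[0,0,0.8],[0,0,0]],[[0,0,0.2],[0,0,0]],[[0,0,0.2],[0,0,0]],[[0,0,0.2],[0,0,0]],[[0,0,0],[0,0,0]]], "claw": -1}}

```text
clock: 19.38
tool_pos: [0.5681, 0.2272, 0.1289]
eef_rot: [0.629, 0.777, -0.001, 0.001]
contact_force: [-4.6, -4.1, 13.9]
opening: 0.006
finger_force: 7.0
```

>>> {"method": "step_arm", "body": {"steps": [[[0,0,0.1],[0,0,0]],[[0,0,0.1],[0,0,0]],[[0,0,0],[0,0,0]]]}}

```text
clock: 19.75
tool_pos: [0.5683, 0.2267, 0.1281]
eef_rot: [0.629, 0.777, -0.001, 0.001]
contact_force: [-6.2, -6.2, 22.7]
opening: 0.006
finger_force: 11.2
```

>>> {"method": "step_arm", "body": {"steps": [[[0,0,0.1],[0,0,0]],[[0,0,0.05],[0,0,0]],[[0,0,0],[0,0,0]],[[0,0,0],[0,0,0]],[[0,0,0],[0,0,0]],[[0,0,0],[0,0,0]],[[0,0,0],[0,0,0]],[[0,0,0],[0,0,0]],[[0,0,0],[0,0,0]],[[0,0,0],[0,0,0]],[[0,0,0],[0,0,0]],[[0,0,0],[0,0,0]]]}}

```text
clock: 21.25
tool_pos: [0.5683, 0.2267, 0.128]
eef_rot: [0.629, 0.777, -0.001, 0.001]
contact_force: [-9.0, -7.0, 33.0]
opening: 0.004
finger_force: 16.2
```

>>> {"method": "step_arm", "body": {"steps": [[[0,0,0],[0,0,0]],[[0,0,0],[0,0,0]],[[0,0,0],[0,0,0]],[[0,0,0],[0,0,0]],[[0,0,0],[0,0,0]],[[0,0,0],[0,0,0]]]}}

```text
clock: 22.0
tool_pos: [0.5684, 0.2267, 0.1281]
eef_rot: [0.629, 0.777, -0.001, 0.001]
contact_force: [-9.5, -6.6, 32.4]
opening: 0.007
finger_force: 16.2
```

```bash
python3 - <<'E'
from h import *
to([.584,.165,.099],12.2)
s=snap('top','t5.png'); save(s,'t5.pkl');im=s['img'][:,:,::-1]
cv2.imwrite('pics/t5c.png',np.clip(cv2.resize(im[170:215,230:300],None,fx=11,fy=11,interpolation=cv2.INTER_CUBIC)*1.5,0,255).astype(np.uint8))
E
```

```text
t 22.0 pos [0.5684 0.2267 0.1281] shift cm [-6.35  0.25  2.92] turn z -0.19 tilt [ 6.0e-04 -2.4e-03 -1.0e+00] F [-9.5 -6.6 32.4] open 0.007
```

View pics/t5c.png

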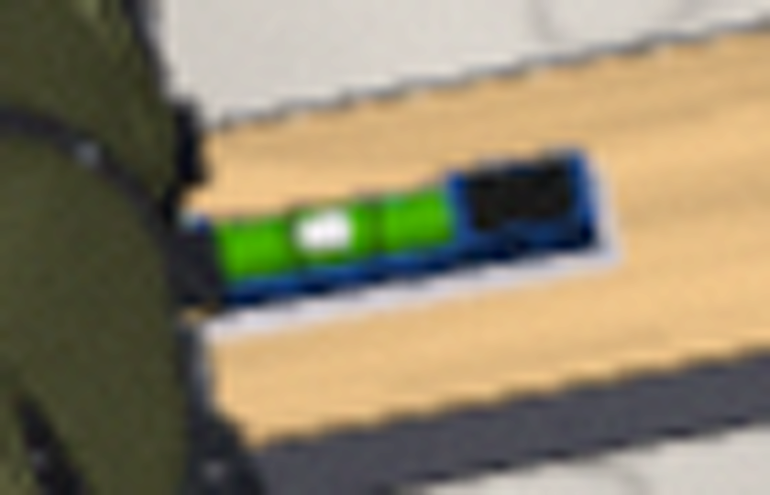

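The bubble is at about crop x = 324 against a centre of 334, with the lines at about 293 and 375. It moved less than I expected, so I'll measure it along the vial axis.

```bash
cat >> h.py <<'E'
def bub(s):
    im=s['img'].astype(np.float32); c=lambda x,y:np.array([(x+.5)/11-.5+230,(y+.5)/11-.5+170])
    a,b=c(213,255-6),c(470,213-4); n=b-a; L=np.linalg.norm(n); n/=L; p=np.array([-n[1],n[0]])
    t=np.arange(0,L,.1); v=np.mean([[cv2.remap(im,*(q.astype(np.float32)[:,None,i] for i in (0,1)),cv2.INTER_CUBIC)[:,0] for q in [a+t[:,None]*n+k*p]][0] for k in (-1,-.5,0,.5,1)],0)
    return t,v
E
python3 - <<'E'
from h import *
import pickle
for f in('t4','t5'):
    t,v=bub(pickle.load(open(f+'.pkl','rb')))
    b=v[:,2]; w=np.clip(b-40,0,None); print(f,'bubble',(t*w).sum()/w.sum())
    print('  '.join(f'{t[i]:.1f}:{v[i,0]:.0f},{v[i,1]:.0f},{v[i,2]:.0f}' for i in range(0,len(t),5)))
E
```

```text
t4 bubble 10.26016632791903
0.0:26,52,21  0.5:32,77,10  1.0:38,98,1  1.5:44,112,-2  2.0:46,114,-0  2.5:46,114,-0  3.0:46,113,0  3.5:45,113,0  4.0:45,113,1  4.5:44,113,-2  5.0:43,112,-3  5.5:49,110,15  6.0:60,108,43  6.5:85,112,79  7.0:110,120,106  7.5:133,133,132  8.0:145,146,143  8.5:150,152,148  9.0:148,150,146  9.5:147,150,145  10.0:148,150,147  10.5:140,146,138  11.0:125,138,122  11.5:88,125,71  12.0:55,115,19  12.5:37,111,-8  13.0:42,114,-3  13.5:43,110,-2  14.0:41,102,-1  14.5:39,95,1  15.0:38,91,3  15.5:41,96,3  16.0:45,108,1  16.5:47,115,-0  17.0:47,114,1  17.5:45,113,1  18.0:44,112,1  18.5:42,111,1  19.0:43,112,-0  19.5:44,113,-2  20.0:46,115,-3  20.5:45,112,-1  21.0:43,106,4  21.5:37,92,25  22.0:31,76,53  22.5:24,57,72  23.0:20,45,75  23.5:17,32,59
t5 bubble 11.538320509985816
0.0:25,38,25  0.5:29,59,16  1.0:35,82,6  1.5:42,102,-0  2.0:44,112,-0  2.5:46,116,-0  3.0:46,114,0  3.5:47,114,1  4.0:46,113,1  4.5:46,114,1  5.0:45,113,1  5.5:43,109,-1  6.0:39,102,-3  6.5:38,90,5  7.0:44,82,21  7.5:66,91,53  8.0:94,113,86  8.5:122,133,118  9.0:139,143,136  9.5:148,149,146  10.0:148,149,146  10.5:149,150,148  11.0:151,151,151  11.5:144,148,144  12.0:132,142,130  12.5:100,130,83  13.0:65,120,30  13.5:41,108,-4  14.0:39,100,-2  14.5:38,92,0  15.0:37,88,2  15.5:39,94,2  16.0:43,108,1  16.5:46,116,1  17.0:44,114,1  17.5:43,112,1  18.0:44,113,0  18.5:44,113,-1  19.0:45,113,-2  19.5:45,114,-2  20.0:46,115,-5  20.5:45,112,3  21.0:43,107,21  21.5:37,92,47  22.0:29,74,66  22.5:21,52,74  23.0:18,39,69  23.5:16,26,50
```

```bash
python3 - <<'E'
from h import *
import pickle
out=[]
for f in('t3','t4','t5'):
    s=pickle.load(open(f+'.pkl','rb')); im=s['img'][172:195,294:322].astype(np.float32)
    g=cv2.resize(im,None,fx=8,fy=8,interpolation=cv2.INTER_CUBIC); out.append(np.clip(g[:,:,::-1]*1.5,0,255).astype(np.uint8))
    # white line = not wood-coloured: weight by blue where wood's red-blue saturation is low, bounded by dark
    sat=im.max(2)-im.min(2); v=im.mean(2); m=(sat<28)&(v>40); m[:, :2]=0
    ys,xs=np.nonzero(m); w=v[m]; P=np.c_[xs,-ys].astype(float); c=np.average(P,axis=0,weights=w); C=np.cov((P-c).T,aweights=w); e=np.linalg.eigh(C)[1][:,1]
    print(f,len(xs),c,np.degrees(np.arctan2(e[1],e[0]))%180)
cv2.imwrite('pics/k.png',np.hstack(out))
E
```

```text
t3 134 [23.70818574 -8.69557893] 94.04063192395566
t4 140 [23.2034081 -8.6339996] 117.84810567018589
t5 141 [23.0887062  -8.60696995] 121.42674995426131
```

View pics/k.png

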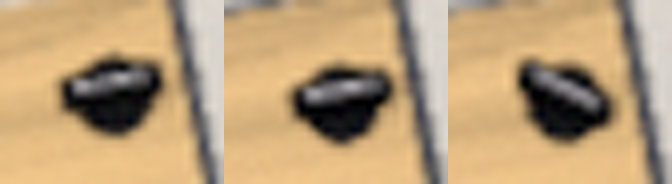

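The wing did turn the full 38°. I'll wait and check that the bubble has settled.

>>> {"method": "step_arm", "body": {"steps": [[[0,0,0],[0,0,0]],[[0,0,0],[0,0,0]],[[0,0,0],[0,0,0]],[[0,0,0],[0,0,0]],[[0,0,0],[0,0,0]],[[0,0,0],[0,0,0]],[[0,0,0],[0,0,0]],[[0,0,0],[0,0,0]],[[0,0,0],[0,0,0]],[[0,0,0],[0,0,0]],[[0,0,0],[0,0,0]],[[0,0,0],[0,0,0]]]}}

```text
clock: 23.55
tool_pos: [0.5684, 0.2267, 0.1281]
eef_rot: [0.629, 0.777, -0.001, 0.001]
contact_force: [-9.2, -7.2, 31.4]
opening: 0.004
finger_force: 16.2
```

```bash
cat >> h.py <<'E'
def off(s):
    t,v=bub(s); b=v[:,2]; i=np.nonzero((b>75)&(t<18))[0]; m=(t>13.5)&(t<17); j=t[m]; g=115-v[m,1]; g=np.clip(g-5,0,None)
    i2=(t>5)&(t<8.5)
    return 'bubble %.2f width %.2f right line %.2f left dip %.2f'%((t[i[0]]+t[i[-1]])/2,t[i[-1]]-t[i[0]],(j*g).sum()/g.sum(),t[i2][v[i2,1].argmin()])
E
python3 - <<'E'
from h import *
import pickle
for f in('t4','t5'): print(f,off(pickle.load(open(f+'.pkl','rb'))))
s=snap('top','t6.png'); save(s,'t6.pkl'); print(off(s)); to([.584,.165,.099],12.2)
E
```

```text
t4 bubble 8.95 width 4.90 right line 14.88 left dip 6.00
t5 bubble 10.20 width 4.60 right line 14.84 left dip 7.00
bubble 10.15 width 4.70 right line 14.86 left dip 7.00
t 23.6 pos [0.5684 0.2267 0.1281] shift cm [-6.35  0.25  2.92] turn z -0.19 tilt [ 6.0e-04 -2.4e-03 -1.0e+00] F [-9.6 -6.9 32.4] open 0.006
```

>>> {"method": "step_arm", "body": {"steps": [[[0,0,-1.5],[0,0,0]],[[0,0,-5],[0,0,0]],[[-3,0,0],[0,0,0]],[[-5,0,0],[0,0,0]],[[-5,0,0],[0,0,0]],[[-5,0,0],[0,0,0]],[[-5,0,0],[0,0,9]],[[0,0,0],[0,0,9]],[[0,0,0],[0,0,9]],[[0,0,0],[0,0,9]],[[0,0,0],[0,0,0]],[[0,0,0],[0,0,0]]], "claw": 0.1}}

```text
clock: 25.1
tool_pos: [0.6172, 0.0048, 0.1885]
eef_rot: [0.837, 0.547, 0.0, 0.0]
contact_force: [0.3, -0.4, 0.5]
opening: 0.553
finger_force: 0.0
```

```bash
python3 -c "
from h import *
to([.6187,.006,.115],-24.6)"
```

```text
t 25.1 pos [0.6172 0.0048 0.1885] shift cm [0.17 0.08 7.35] turn z 0.98 tilt [ 6.e-04  2.e-04 -1.e+00] F [ 0.3 -0.4  0.5] open 0.553
```

>>> {"method": "step_arm", "body": {"steps": [[[0.2,0.1,3],[0,0,1]],[[0,0,3],[0,0,0]],[[0,0,1.2],[0,0,0]],[[0,0,0],[0,0,0]],[[0,0,0],[0,0,0]]]}}

```text
clock: 25.72
tool_pos: [0.6196, 0.006, 0.1173]
eef_rot: [0.842, 0.539, 0.001, 0.001]
contact_force: [0.2, 0.9, 0.3]
opening: 0.551
finger_force: 0.0
```

>>> {"method": "step_arm", "body": {"steps": [[[0,0,0],[0,0,0]],[[0,0,0],[0,0,0]],[[0,0,0],[0,0,0]],[[0,0,0],[0,0,0]],[[0,0,0],[0,0,0]],[[0,0,0],[0,0,5]],[[0,0,0],[0,0,5]],[[0,0,0],[0,0,5]],[[0,0,0],[0,0,5]],[[0,0,0],[0,0,0]],[[0,0,0],[0,0,0]]], "claw": -1}}

```text
clock: 27.1
tool_pos: [0.6167, 0.0071, 0.1155]
eef_rot: [0.923, 0.385, -0.002, -0.001]
contact_force: [-6.0, 2.4, -0.1]
opening: 0.136
finger_force: 25.0
```

>>> {"method": "step_arm", "body": {"steps": [[[0,0,0],[0,0,0]],[[0,0,0],[0,0,0]],[[0,0,0],[0,0,0]],[[0,0,-3],[0,0,0]],[[0,0,-4],[0,0,0]],[[0,0,0],[0,0,-9.6]],[[0,0,0],[0,0,-9.6]],[[0,0,0],[0,0,-9.6]],[[0,0,0],[0,0,-9.6]],[[0,0,0],[0,0,-9.6]],[[0,0,0],[0,0,-9.6]],[[0,0,0],[0,0,0]]], "claw": -0.3}}

```text
clock: 28.6
tool_pos: [0.619, 0.0057, 0.1864]
eef_rot: [0.624, 0.781, 0.0, 0.0]
contact_force: [0.5, 0.2, 0.5]
opening: 0.353
finger_force: 0.0
```

```bash
python3 -c "
from h import *
to([.5715,.230,.132],12.2)"
```

```text
t 28.6 pos [0.619  0.0057 0.1864] shift cm [22.93  0.3   5.44] turn z 0.52 tilt [ 7.e-04  4.e-04 -1.e+00] F [0.5 0.2 0.5] open 0.353
```

>>> {"method": "step_arm", "body": {"steps": [[[3,0.3,0],[0,0,0.5]],[[5,0,0],[0,0,0]],[[5,0,0],[0,0,0]],[[5,0,0],[0,0,0]],[[5,0,0],[0,0,0]],[[0,0,2],[0,0,0]],[[0,0,2.5],[0,0,0]],[[0,0,0.8],[0,0,0]],[[0,0,0.2],[0,0,0]],[[0,0,0.2],[0,0,0]],[[0,0,0.2],[0,0,0]],[[0,0,0.2],[0,0,0]]], "claw": -1}}

```text
clock: 30.1
tool_pos: [0.5725, 0.2287, 0.1283]
eef_rot: [0.628, 0.778, -0.001, 0.001]
contact_force: [-8.2, -5.4, 32.2]
opening: 0.005
finger_force: 16.8
```

>>> {"method": "step_arm", "body": {"steps": [[[0,0,0.1],[0,0,0]],[[0,0,0.1],[0,0,0]],[[0,0,0],[0,0,0]],[[0,0,0],[0,0,0]],[[0,0,0],[0,0,0]],[[0,0,0],[0,0,0]],[[0,0,0],[0,0,0]],[[0,0,0],[0,0,0]],[[0,0,0],[0,0,0]],[[0,0,0],[0,0,0]],[[0,0,0],[0,0,0]],[[0,0,0],[0,0,0]]]}}

```text
clock: 31.6
tool_pos: [0.5727, 0.2288, 0.1283]
eef_rot: [0.628, 0.778, -0.0, 0.001]
contact_force: [-8.2, -5.9, 31.2]
opening: 0.002
finger_force: 15.8
```

>>> {"method": "step_arm", "body": {"steps": [[[0,0,0],[0,0,0]],[[0,0,0],[0,0,0]],[[0,0,0],[0,0,0]],[[0,0,0],[0,0,0]],[[0,0,0],[0,0,0]],[[0,0,0],[0,0,0]],[[0,0,0],[0,0,0]],[[0,0,0],[0,0,0]]]}}

```text
clock: 32.6
tool_pos: [0.5728, 0.2288, 0.1284]
eef_rot: [0.628, 0.778, -0.0, 0.001]
contact_force: [-8.9, -6.1, 32.1]
opening: 0.004
finger_force: 15.8
```

```bash
python3 - <<'E'
from h import *
to([.584,.165,.099],12.2)
s=snap('top','t7.png'); save(s,'t7.pkl');im=s['img'][:,:,::-1]; print(off(s))
cv2.imwrite('pics/t7c.png',np.clip(cv2.resize(im[170:215,230:300],None,fx=11,fy=11,interpolation=cv2.INTER_CUBIC)*1.5,0,255).astype(np.uint8))
E
```

```text
t 32.6 pos [0.5728 0.2288 0.1284] shift cm [-6.47 -0.25  2.95] turn z -0.04 tilt [ 0.0016 -0.0018 -1.    ] F [-8.9 -6.1 32.1] open 0.004
bubble 11.25 width 4.70 right line 14.97 left dip 7.00
```

View pics/t7c.png

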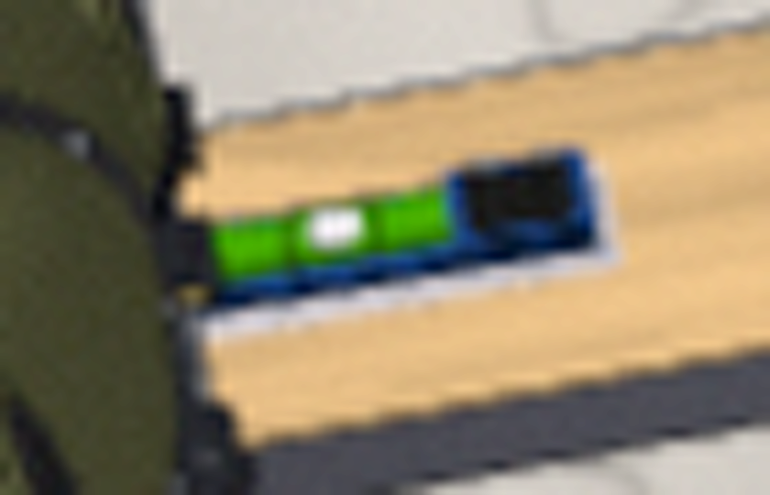

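The bubble spans crop x of about 308–364, clearly between the lines at about 290 and 373, roughly 0.9 mm off centre. The press is steady at 32 N and the board is rigid, so I'm handing in.

```bash
python3 -c "
from plant import finish_job
print(finish_job())"
```

```text
the job is handed in; nothing more can be done
None
```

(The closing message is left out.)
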